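Set the red baubles out to dry by crown colour

TASK

Put the four red baubles out to dry: set each one, gently and crown up, into the drying ring of the same colour as its painted crown, so that it sits in the hole of the ring. They are glass, so do not drop them. Leave the two blue baubles standing where they are.

Things in the scene. Friction and masses are not known exactly. Their poses are not given: they have to be found in the camera images.
- red_yellow: Red glass bauble, a 56 mm ball, standing free. Painted yellow crown on top, 37 mm wide seen from above, with a small yellow stub reaching 34 mm above the ball's centre; thin rays round the middle. Flat brass foot, 22 mm wide, its underside 28.5 mm below the ball's centre. Origin: the ball's centre; z up through the crown. 50 to 95 g. It belongs in the yellow ring.
- red_white: Red glass bauble, a 56 mm ball, standing free. Painted white crown on top, 37 mm wide seen from above, with a small white stub reaching 34 mm above the ball's centre; thin rays round the middle. Flat brass foot, 22 mm wide, its underside 28.5 mm below the ball's centre. Origin: the ball's centre; z up through the crown. 50 to 95 g. It belongs in the white ring.
- red_green: Red glass bauble, a 56 mm ball, standing free. Painted green crown on top, 37 mm wide seen from above, with a small green stub reaching 34 mm above the ball's centre; thin rays round the middle. Flat brass foot, 22 mm wide, its underside 28.5 mm below the ball's centre. Origin: the ball's centre; z up through the crown. 50 to 95 g. It belongs in the green ring.
- red_black: Red glass bauble, a 56 mm ball, standing free. Painted black crown on top, 37 mm wide seen from above, with a small black stub reaching 34 mm above the ball's centre; thin rays round the middle. Flat brass foot, 22 mm wide, its underside 28.5 mm below the ball's centre. Origin: the ball's centre; z up through the crown. 50 to 95 g. It belongs in the black ring.
- ring_yellow: Yellow drying ring fixed to the bench: 72 mm outside, 34 mm hole, 8 mm high. Origin: centre of its underside, on the bench (z = 0). A ball seated in it rests on the hole's edge, foot in the hole, its centre 30 mm above the bench. Baubles and rings stand mixed, 120 mm or more apart, centre to centre; loose clutter up to 70 mm tall (jars, lid, brush) keeps 65 mm from every centre.
- ring_white: White drying ring fixed to the bench: 72 mm outside, 34 mm hole, 8 mm high. Origin: centre of its underside, on the bench (z = 0). A ball seated in it rests on the hole's edge, foot in the hole, its centre 30 mm above the bench. 
- ring_green: Green drying ring fixed to the bench: 72 mm outside, 34 mm hole, 8 mm high. Origin: centre of its underside, on the bench (z = 0). A ball seated in it rests on the hole's edge, foot in the hole, its centre 30 mm above the bench. 
- ring_black: Black drying ring fixed to the bench: 72 mm outside, 34 mm hole, 8 mm high. Origin: centre of its underside, on the bench (z = 0). A ball seated in it rests on the hole's edge, foot in the hole, its centre 30 mm above the bench. 
- blue_yellow: Blue glass bauble, a 56 mm ball, standing free. Painted yellow crown on top, 37 mm wide seen from above, with a small yellow stub reaching 34 mm above the ball's centre; thin rays round the middle. Flat brass foot, 22 mm wide, its underside 28.5 mm below the ball's centre. Origin: the ball's centre; z up through the crown. 50 to 95 g. It stays where it is.
- blue_white: Blue glass bauble, a 56 mm ball, standing free. Painted white crown on top, 37 mm wide seen from above, with a small white stub reaching 34 mm above the ball's centre; thin rays round the middle. Flat brass foot, 22 mm wide, its underside 28.5 mm below the ball's centre. Origin: the ball's centre; z up through the crown. 50 to 95 g. It stays where it is.

How it is judged:
At the end, for the whole second after the job is handed in: Each red bauble sits in the ring of its crown's colour: centre within 8 mm of the ring's axis, ball centre less than 34 mm above the bench, crown up within 0.45 rad, at rest; both blue baubles within 15 mm of where they began and upright within 0.3 rad (horizontal distance between red_yellow and ring_yellow below 0.008 m and z of red_yellow in the frame of ring_yellow below 0.034 m and angle between each of red_yellow, red_white, red_green, red_black's own z axis and vertical below 0.45 rad and linear speed of each of red_yellow, red_white, red_green, red_black below 0.02 m/s and horizontal distance between red_white and ring_white below 0.008 m and z of red_white in the frame of ring_white below 0.034 m and horizontal distance between red_green and ring_green below 0.008 m and z of red_green in the frame of ring_green below 0.034 m and horizontal distance between red_black and ring_black below 0.008 m and z of red_black in the frame of ring_black below 0.034 m and distance of each of blue_yellow, blue_white from where it was at the start of the episode below 0.015 m and angle between each of blue_yellow, blue_white's own z axis and vertical below 0.3 rad); the robot touches nothing.
It fails at once if a blue bauble is pushed or carried more than 15 mm from its place (distance of any of blue_yellow, blue_white from where it was at the start of the episode above 0.015 m).
It fails at once if a red bauble is pressed or struck against a ring with more than 30 N (contact force between any of red_yellow, red_white, red_green, red_black and ring_yellow above 30 N or contact force between any of red_yellow, red_white, red_green, red_black and ring_white above 30 N or contact force between any of red_yellow, red_white, red_green, red_black and ring_green above 30 N or contact force between any of red_yellow, red_white, red_green, red_black and ring_black above 30 N).
It fails at once if a red bauble is dropped (let go, it moves faster than 0.6 m/s, a fall of about 2 cm) ((contact force between red_yellow and the fingers below 0.01 N and linear speed of red_yellow above 0.6 m/s) or (contact force between red_white and the fingers below 0.01 N and linear speed of red_white above 0.6 m/s) or (contact force between red_green and the fingers below 0.01 N and linear speed of red_green above 0.6 m/s) or (contact force between red_black and the fingers below 0.01 N and linear speed of red_black above 0.6 m/s)).
It also fails if it takes over 112 s, if anything falls off the work surface, if the arm or the gripper's body presses on something with over 40 N, if the wrist force passes 120 N, or if a joint passes its speed limit or range.

ROBOT

A 6-joint arm with a two-finger parallel gripper is mounted at the origin on the work surface. World frame = base frame: x ahead of the robot, y to its left, z up, the work surface at z = 0. Lengths are in m, angles in rad, forces in N, time in s.
With the tool pointing down it reaches from about 0.275 to 0.725 m from the base axis. Payload 15.9 kg.
Tool frame: the origin (TCP) lies at the very end of the fingers, on their centre line; the grasp point (between the pads) lies 19 mm behind it; z points along the fingers, y is the line along which they close (so a half turn about z gives the same grasp; the last joint's range is limited). The gripper opens to 85 mm and grips with 20 to 120 N. Pads are 22 mm wide; open, the fingers measure 114 mm over their backs; the gripper's body (76 mm by 85 mm) begins 54 mm behind the grasp point. The pads swing forward as they close: fully open they stand 13 mm farther back than shut.
Start: joints at [1.175, 0.213, -0.034, 1.323, 0, 1.571], TCP at [0.193, 0.461, 0.231] pointing down, gripper open.
Joint ranges: [-2.98, 2.98], [-0.74, 1.72], [-1.14, 1.35], [-2.1, 2.04], [-1.57, 1.44], [-3.14, 3.14]. Speed limits (rad/s): [1.89, 1.89, 2.39, 2.57, 3.14, 3.14].

INTERFACE

Orientations are given as a rotation vector (axis times angle).
In Python, from workcell import ctrl gives the robot as it stands. The module is installed in compiled form; this text tells all that it offers.
- The arm moves only by the tool carry_out, never from a script. Its argument "rows" is a list of rows, each an object of numbers: "dx", "dy", "dz": the shift along the tool's x, y, z in units of 0.1 m (1.0 is 0.1 m); "rx", "ry", "rz": the turn, a rotation vector about the tool's x, y, z in units of 180 degrees (1.0 is 180 degrees); "jaw": the closure, from -1 (fully open) to 1 (shut). A call has exactly 5 rows; each row shifts and turns the commanded pose from where the row before left it, along the tool's axes as they then stand; what a row does not reach is not made up. A row lasts 1/10 s, in which the tool goes at most 50 mm and 8.59 degrees, less where a joint would pass 70% of its speed; a pose out of reach is approached as far as the arm can. A call with a number of a shift or a turn outside -1 to 1 is refused whole. A call with a gripper value outside its range is refused whole. The fingers move at their own pace and stop on an object; "newtons" is the grip in N (left out, the last holds). Time passes only in rows, so rows that do not move let the fingers close, or fill a call up. It gives the time, the measured TCP pose, the force, the opening and the grip force at its end, in the units of the state.
- ctrl.read_state(): the state, without advancing time (a new reading comes with each control period).
- ctrl.grab_frame(name): name is "scene" or "top" or "wrist"; returns the picture (384x512x3 uint8, red, green, blue); there is no depth.
- ctrl.camera_info(name): a dict with "K" (3x3 intrinsics, pixels), "dist_coeffs" ([k1, k2, p1, p2, k3] as OpenCV has them; the pictures are not rectified), "position" and "orientation" of the camera in the world; the wrist camera has in their place "T_tool_cam" (4x4, takes a point from camera to tool coordinates, whose origin is the TCP and whose axes are the flange's). Camera axes: x right, y down, z forward; pixel columns grow to the right and rows downward; lengths in m; the calibration is good to about 2 mm. A picture is of the moment at which its call begins: read the wrist's pose just before it. camera_info takes no time and is no camera call.
- ctrl.finish_job(): hands the job in; it is judged then, once.
The state is a dict: "time_s": time; "qpos": joint angles; "joint_vel": joint speeds; "joint_torque": joint torques, N m; "tcp_pos": TCP position; "ee_rot": TCP orientation; "ft_force": force on the tool from outside, world axes, zero at the start; "torque": the same for the moment, N m; "opening": opening from 0.0 (shut) to 1.0 (fully open); "finger_force": force on a finger pad.
Only numpy, scipy, OpenCV 4.12 (cv2) and the standard library are available. Lean on these libraries where they do the work, as an engineer would, in place of code of your own. Each camera call takes 0.05 s, during which the arm holds its last target. There are 200 camera calls.

## Working session

There is one attempt and no reset: what is moved stays moved. The work goes in short steps, Python scripts to look and compute and a tool call to move; the robot and the scene stay as the last step left them, time stands still between calls to the robot, and variables do not carry over. Pictures are saved under pics/ and viewed, at most 14 in all, crops included, and the job is handed in when it is done.

Besides the shell and the picture viewer there is one more tool, called after "Call:" as name(argument=value, ...), one argument or row to a line, values as JSON. carry_out: Moves the arm, as the interface text tells. Shifts and turns lie within -1 to 1; 1 stands for 0.1 m of shift or 180 degrees of turn. Its arguments: {"type":"object","properties":{"rows":{"type":"array"},"newtons":{"type":"number"}},"required":["rows"]}

```bash
mkdir -p pics; python3 - <<'E'
from workcell import ctrl
import cv2
print(ctrl.read_state())
for n in("top","scene","wrist"):
    print(n,ctrl.camera_info(n))
    cv2.imwrite(f"pics/{n}0.png",ctrl.grab_frame(n)[:,:,::-1])
E
```

```text
{'time_s': 0.0, 'qpos': array([ 1.17500489e+00,  2.13339470e-01, -3.50620929e-02,  1.32351783e+00,
        2.88324972e-06,  1.57079842e+00]), 'joint_vel': array([ 9.80484208e-04, -1.37359281e-03, -1.42137992e-03, -2.44107188e-04,
       -7.13664153e-04, -2.05891029e-05]), 'joint_torque': array([-1.59552244e-03, -6.86158848e+01,  4.87118411e+01,  1.74589071e-02,
       -1.28400156e-04,  2.37628524e-05]), 'tcp_pos': array([0.19263315, 0.46102244, 0.23082332]), 'ee_rot': array([-6.17616877e-01, -3.08005613e+00,  1.72866083e-03]), 'ft_force': array([ 0.33451929, -0.63112418, -0.20703079]), 'torque': array([0.0097204 , 0.00183743, 0.02620566]), 'finger_force': 0.0, 'opening': 0.999335396836969}
top {'K': array([[464.20135425,   0.        , 248.47573225],
       [  0.        , 464.20135425, 199.2903038 ],
       [  0.        ,   0.        ,   1.        ]]), 'dist_coeffs': array([-0.10060658,  0.        ,  0.        ,  0.        ,  0.        ]), 'position': array([0.41018108, 0.00862199, 1.2099639 ]), 'orientation': array([-2.18399718,  2.17293872, -0.10378213])}
scene {'K': array([[474.773
[... 260 characters left out ...]
0.50198749, 0.80466477]), 'orientation': array([-1.26419803, -2.00973244,  1.08716267])}
wrist {'K': array([[333.30831051,   0.        , 250.9697222 ],
       [  0.        , 333.30831051, 186.72630436],
       [  0.        ,   0.        ,   1.        ]]), 'dist_coeffs': array([-0.08011785,  0.        ,  0.        ,  0.        ,  0.        ]), 'T_tool_cam': array([[ 2.43102712e-04, -9.46060637e-01, -3.23989525e-01,
         8.45881007e-02],
       [ 9.99999887e-01,  9.77139837e-05,  4.65012968e-04,
         1.05085755e-03],
       [-4.08272157e-04, -3.23989602e-01,  9.46060554e-01,
        -1.42082447e-01],
       [ 0.00000000e+00,  0.00000000e+00,  0.00000000e+00,
         1.00000000e+00]])}
```

View pics/top0.png

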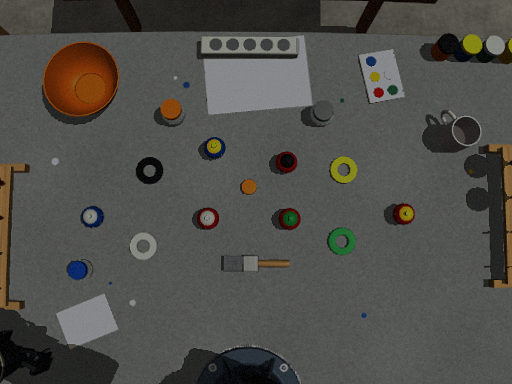

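View pics/scene0.png

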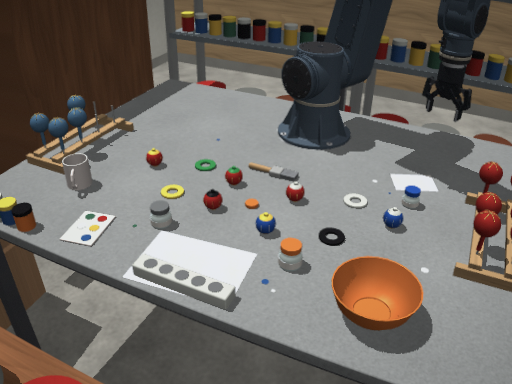

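The top view shows the red balls at px black (287,162), white (207,218), green (289,218), yellow (404,213). The blue balls are at (214,148) and (92,216). The rings are at black (150,170), yellow (344,170), green (342,241), white (143,246). The scene view shows the same things from the front left, with rings at yellow (172,191), green (205,165), white (355,201), black (331,236).

```bash
cat > h.py <<'E'
from workcell import ctrl
import cv2, numpy as np
from scipy.spatial.transform import Rotation as R
def pose(n, st=None):
    i=ctrl.camera_info(n)
    if n!="wrist": return i["K"],i["dist_coeffs"],R.from_rotvec(i["orientation"]).as_matrix(),np.array(i["position"])
    T=np.eye(4);T[:3,:3]=R.from_rotvec(st["ee_rot"]).as_matrix();T[:3,3]=st["tcp_pos"];T=T@i["T_tool_cam"]
    return i["K"],i["dist_coeffs"],T[:3,:3],T[:3,3]
def ray(c,p):
    K,d,Rm,t=c
    u=cv2.undistortPoints(np.array([[p]],float),K,d)[0,0]
    v=Rm@[u[0],u[1],1]; return t,v/np.linalg.norm(v)
def plane(c,p,z):
    t,v=ray(c,p); return t+v*(z-t[2])/v[2]
def tri(rays):
    A=sum(np.eye(3)-np.outer(v,v) for t,v in rays);b=sum((np.eye(3)-np.outer(v,v))@t for t,v in rays)
    x=np.linalg.solve(A,b); return x,max(np.linalg.norm(np.cross(x-t,v)) for t,v in rays)
def project(c,X):
    K,d,Rm,t=c
    return cv2.projectPoints(np.array([X],float),cv2.Rodrigues(Rm.T)[0],-Rm.T@t,K,d)[0][0,0]
def mask(im,col):
    h,s,v=cv2.split(cv2.cvtColor(im,cv2.COLOR_RGB2HSV))
    m={"red":((h<8)|(h>170))&(s>120)&(v>35),"blue":(h>100)&(h<130)&(s>120)&(v>25),"yellow":(h>20)&(h<35)&(s>140)&(v>90),
     "green":(h>45)&(h<90)&(s>120)&(v>50),"white":(s<50)&(v>140),"black":(v<38)}[col]
    return m.astype(np.uint8)
def blob(im,col,p,r):
    """nearest connected blob group in window -> contour hull"""
    m=mask(im,col); w=np.zeros_like(m); cv2.circle(w,(int(p[0]),int(p[1])),int(r),1,-1); m&=w
    n,l,st,ce=cv2.connectedComponentsWithStats(m)
    if n<2: return None
    k=1+np.argmax(st[1:,4])
    return cv2.convexHull(np.argwhere(l==k)[:,::-1].astype(np.int32))
def centre(hull):
    f=cv2.fitEllipse(hull.astype(np.float32)); return f[0],f[1]
E
cat > m.py <<'E'
from h import *
T={"red_black":(287,162),"red_white":(207,218),"red_green":(289,218),"red_yellow":(404,213),"blue_yellow":(214,148),"blue_white":(92,216)}
G={"black":(150,170),"yellow":(344,170),"green":(342,241),"white":(143,246)}
a=cv2.imread("pics/top0.png")[:,:,::-1].copy();b=cv2.imread("pics/scene0.png")[:,:,::-1].copy()
ct,cs=pose("top"),pose("scene")
for n,p in T.items():
    c=n.split("_")[0]
    p1,r1=cv2.minEnclosingCircle(blob(a,c,p,16)); g=plane(ct,p1,.0285)
    q=project(cs,g); p2,r2=cv2.minEnclosingCircle(blob(b,c,q,14))
    x,e=tri([ray(ct,p1),ray(cs,p2)])
    print(n,np.round(p1,1),round(r1,1),"plane",g[:2].round(4),np.round(p2,1),round(r2,1),"tri",x.round(4),"gap",round(e,4))
for n,p in G.items():
    p1,r1=centre(blob(a,n,p,19)); g=plane(ct,p1,.008)
    q=project(cs,g); p2,r2=centre(blob(b,n,q,19))
    x,e=tri([ray(ct,p1),ray(cs,p2)])
    print("ring",n,np.round(p1,1),np.round(r1,1),"plane",g[:2].round(4),np.round(p2,1),np.round(r2,1),"tri",x.round(4),"gap",round(e,4))
E
python3 m.py
```

```text
red_black [286.5 161.5] 10.7 plane [ 0.6145 -0.0956] [212.2 199.4] 9.0 tri [ 0.6143 -0.0957  0.0304] gap 0.0003
red_white [207.6 217.8] 10.8 plane [0.4683 0.1059] [294.6 191.9] 8.8 tri [0.4684 0.1052 0.03  ] gap 0.0006
red_green [289.2 218.6] 10.7 plane [ 0.4671 -0.1021] [233.2 175.8] 8.3 tri [ 0.4674 -0.1028  0.0296] gap 0.0009
red_yellow [403.6 213.4] 10.7 plane [ 0.4816 -0.399 ] [154.  157.4] 7.8 tri [ 0.4815 -0.3985  0.0305] gap 0.0002
blue_yellow [214.  147.4] 10.6 plane [0.6502 0.0917] [265.  223.5] 9.7 tri [0.6505 0.0907 0.0291] gap 0.001
blue_white [ 92.2 216.5] 10.8 plane [0.4695 0.4036] [392.6 217.7] 9.5 tri [0.4696 0.4025 0.0302] gap 0.0006
ring black [149.1 170.2] [26.4 27.4] plane [0.5931 0.2631] [331.3 236.6] [16.5 25. ] tri [0.5939 0.2636 0.0037] gap 0.0005
ring yellow [343.4 169.3] [25.8 26.8] plane [ 0.5985 -0.2476] [172.1 191.5] [12.9 22.3] tri [ 0.5992 -0.2485  0.0049] gap 0.0003
ring green [341.4 240.8] [26.6 27. ] plane [ 0.4109 -0.2399] [204.8 164.9] [10.7 20.1] tri [ 0.4113 -0.2412  0.005 ] gap 0.0008Traceback (most recent call last):
  File "m.py", line 13, in <module>
    p1,r1=centre(blob(a,n,p,19)); g=plane(ct,p1,.008)
          ~~~~~~^^^^^^^^^^^^^^^^
  File "h.py", line 34, in centre
    f=cv2.fitEllipse(hull.astype(np.float32)); return f[0],f[1]
cv2.error: OpenCV(4.12.0) /io/opencv/modules/imgproc/src/shapedescr.cpp:361: error: (-201:Incorrect size of input array) There should be at least 5 points to fit the ellipse in function 'fitEllipseNoDirect'
```

Call:
carry_out(
  rows=[
    {"rz":0.042,"jaw":-1},
    {"rz":0.042,"jaw":-1},
    {"rz":0.042,"jaw":-1},
    {"jaw":-1},
    {"jaw":-1},
  ],
  newtons=20,
)

```text
$.rows[0]: bad value
```

```bash
sed -i 's/(s<50)&(v>140)/(s<50)\&(v>115)/' h.py; python3 m.py | tail -1; python3 -c "
from h import *
a=cv2.imread('pics/top0.png');print(a[238:256:2,130:158:3].max(2))"
```

```text
ring white [142.7 245.7] [25.9 26.5] plane [0.3958 0.2752] [355. 199.] [37.9 37.9] tri [0.3959 0.2744 0.0109] gap 0.0002
[[ 79 143 136 136 138 140 134 138  95  87]
 [ 82 137 138 117  69  90 138 140 141  82]
 [ 90 136 133  83  93  82  86 138 137  68]
 [142 134 122  86  82  92  75 138 134  79]
 [143 137 120  83  82  81  79 142 137  83]
 [141 135 129  88  86  81  77 139 138  80]
 [ 93 135 139  71  85  87 109 134 139  81]
 [ 63 138 133 131 100 121 136 137 128  84]
 [ 79 139 137 136 137 138 138 140  79  88]]
```

Call:
carry_out(
  rows=[
    {"dx":0,"dy":0,"dz":0,"rx":0,"ry":0,"rz":-0.042,"jaw":-1},
    {"dx":0,"dy":0,"dz":0,"rx":0,"ry":0,"rz":-0.042,"jaw":-1},
    {"dx":0,"dy":0,"dz":0,"rx":0,"ry":0,"rz":-0.042,"jaw":-1},
    {"dx":0,"dy":0,"dz":0,"rx":0,"ry":0,"rz":0,"jaw":-1},
    {"dx":0,"dy":0,"dz":0,"rx":0,"ry":0,"rz":0,"jaw":-1},
  ],
  newtons=20,
)

```text
time_s: 0.65
tcp_pos: [0.1927, 0.4613, 0.2312]
ee_rot: [-0.006, -3.141, 0.0]
ft_force: [-1.2, -0.5, 0.5]
opening: 1.0
finger_force: 0.0
```

Call:
carry_out(
  rows=[
    {"dx":-0.276,"dy":-0.356,"dz":0,"rx":0,"ry":0,"rz":0,"jaw":-1},
    {"dx":-0.276,"dy":-0.356,"dz":0,"rx":0,"ry":0,"rz":0,"jaw":-1},
    {"dx":-0.276,"dy":-0.356,"dz":0,"rx":0,"ry":0,"rz":0,"jaw":-1},
    {"dx":-0.276,"dy":-0.356,"dz":0,"rx":0,"ry":0,"rz":0,"jaw":-1},
    {"dx":-0.276,"dy":-0.356,"dz":0,"rx":0,"ry":0,"rz":0,"jaw":-1},
  ],
)

```text
time_s: 1.15
tcp_pos: [0.3315, 0.2818, 0.2314]
ee_rot: [0.006, 3.141, 0.0]
ft_force: [1.9, 0.0, -0.1]
opening: 1.0
finger_force: 0.0
```

Call:
carry_out(
  rows=[
    {"dx":-0.276,"dy":-0.356,"dz":0,"rx":0,"ry":0,"rz":0,"jaw":-1},
    {"dx":-0.276,"dy":-0.356,"dz":0,"rx":0,"ry":0,"rz":0,"jaw":-1},
    {"dx":-0.276,"dy":-0.356,"dz":0,"rx":0,"ry":0,"rz":0,"jaw":-1},
    {"dx":-0.276,"dy":-0.356,"dz":0,"rx":0,"ry":0,"rz":0,"jaw":-1},
    {"dx":-0.276,"dy":-0.356,"dz":0,"rx":0,"ry":0,"rz":0,"jaw":-1},
  ],
)

```text
time_s: 1.65
tcp_pos: [0.4696, 0.1036, 0.2314]
ee_rot: [0.006, 3.141, 0.0]
ft_force: [0.3, 1.9, 0.3]
opening: 1.005
finger_force: 0.0
```

Call:
carry_out(
  rows=[
    {"dx":0,"dy":0,"dz":0,"rx":0,"ry":0,"rz":0,"jaw":-1},
    {"dx":0,"dy":0,"dz":0,"rx":0,"ry":0,"rz":0,"jaw":-1},
    {"dx":0,"dy":0,"dz":0,"rx":0,"ry":0,"rz":0,"jaw":-1},
    {"dx":0,"dy":0,"dz":0,"rx":0,"ry":0,"rz":0,"jaw":-1},
    {"dx":0,"dy":0,"dz":0,"rx":0,"ry":0,"rz":0,"jaw":-1},
  ],
)

```text
time_s: 2.15
tcp_pos: [0.4684, 0.1061, 0.2314]
ee_rot: [-0.002, 3.141, 0.0]
ft_force: [0.8, 0.2, -0.5]
opening: 0.994
finger_force: 0.0
```

```bash
python3 - <<'E'
from h import *
st=ctrl.read_state(); im=ctrl.grab_frame("wrist"); cv2.imwrite("pics/w1.png",im[:,:,::-1])
c=pose("wrist",st); q=project(c,[.4684,.1055,.0285]); print(st["tcp_pos"],st["ee_rot"],st["qpos"],q)
p,r=cv2.minEnclosingCircle(blob(im,"red",q,50)); print(p,r,plane(c,p,.0285))
E
```

```text
[0.46838637 0.10614883 0.23144773] [-1.64483147e-03  3.14139727e+00  1.47513649e-04] [ 2.22830217e-01  1.71999823e-01 -8.45152112e-02  1.31407044e+00
  4.86231305e-05  2.21783025e-01] [248.89110644 156.29924503]
(249.0, 156.25) 25.76951026916504 [0.46834621 0.10561565 0.0285    ]
```

View pics/w1.png

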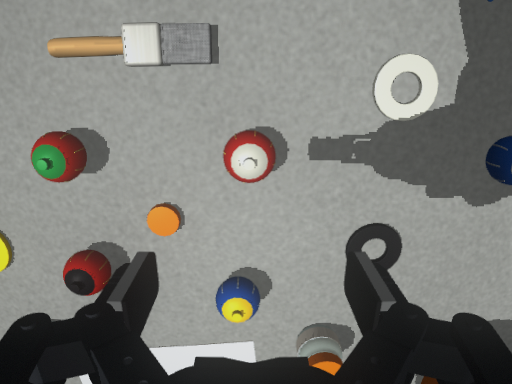

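Wrist view: the red/white ball sits at (249,156), right where the two fixed cameras predicted, within 1 mm. The white ring is at (407,87) and the black ring at (375,248). Descending to grasp.

Call:
carry_out(
  rows=[
    {"dx":0,"dy":0,"dz":0.4,"rx":0,"ry":0,"rz":0,"jaw":-1},
    {"dx":0,"dy":0,"dz":0.4,"rx":0,"ry":0,"rz":0,"jaw":-1},
    {"dx":0,"dy":0,"dz":0.4,"rx":0,"ry":0,"rz":0,"jaw":-1},
    {"dx":0,"dy":0,"dz":0.4,"rx":0,"ry":0,"rz":0,"jaw":-1},
    {"dx":0,"dy":0,"dz":0.3,"rx":0,"ry":0,"rz":0,"jaw":-1},
  ],
)

```text
time_s: 2.7
tcp_pos: [0.4677, 0.1056, 0.0393]
ee_rot: [0.001, -3.14, 0.0]
ft_force: [-0.6, 0.6, 0.1]
opening: 0.999
finger_force: 0.0
```

Call:
carry_out(
  rows=[
    {"dx":0,"dy":0,"dz":0.15,"rx":0,"ry":0,"rz":0,"jaw":-1},
    {"dx":0,"dy":0,"dz":0.1,"rx":0,"ry":0,"rz":0,"jaw":-1},
    {"dx":0,"dy":0,"dz":0.07,"rx":0,"ry":0,"rz":0,"jaw":-1},
    {"dx":0,"dy":0,"dz":0,"rx":0,"ry":0,"rz":0,"jaw":-1},
    {"dx":0,"dy":0,"dz":0,"rx":0,"ry":0,"rz":0,"jaw":-1},
  ],
)

```text
time_s: 3.2
tcp_pos: [0.4693, 0.1055, 0.01]
ee_rot: [-0.0, 3.141, 0.0]
ft_force: [0.0, 0.2, -0.1]
opening: 1.002
finger_force: 0.0
```

Call:
carry_out(
  rows=[
    {"dx":0,"dy":0,"dz":0,"rx":0,"ry":0,"rz":0,"jaw":1},
    {"dx":0,"dy":0,"dz":0,"rx":0,"ry":0,"rz":0,"jaw":1},
    {"dx":0,"dy":0,"dz":0,"rx":0,"ry":0,"rz":0,"jaw":1},
    {"dx":0,"dy":0,"dz":0,"rx":0,"ry":0,"rz":0,"jaw":1},
    {"dx":0,"dy":0,"dz":0,"rx":0,"ry":0,"rz":0,"jaw":1},
  ],
  newtons=30,
)

```text
time_s: 3.7
tcp_pos: [0.4694, 0.1055, 0.0101]
ee_rot: [-0.0, 3.14, 0.001]
ft_force: [-1.1, 0.1, 8.6]
opening: 0.641
finger_force: 30.0
```

```bash
python3 - <<'E'
from h import *
st=ctrl.read_state(); im=ctrl.grab_frame("wrist"); cv2.imwrite("pics/w2.png",im[:,:,::-1]); print(st["tcp_pos"],st["opening"],st["finger_force"],st["ft_force"])
w=cv2.imread("pics/w1.png")[:,:,::-1].copy(); s0={"tcp_pos":[0.46838637,0.10614883,0.23144773],"ee_rot":[-1.645e-03,3.141397,1.475e-4]}
c=pose("wrist",s0)
for n,q in (("white",(407,87)),("black",(380,245))):
    p,r=centre(blob(w,n,q,40)); t,e=tri([ray(c,p),ray(pose("top"),{"white":(142.7,245.7),"black":(149.1,170.2)}[n])]); print(n,p,r,plane(c,p,.006),t,e)
E
```

```text
[0.4694152  0.10550055 0.01005661] 0.6408181070233564 30.022979378700256 [-1.12353757  0.05856973  8.55597994]
white (406.7140197753906, 85.89366149902344) (76.8926773071289, 80.50080871582031) [0.39473917 0.27614776 0.006     ] [0.39522683 0.27531259 0.00759369] 0.0005422898026432365
black (382.2302551269531, 264.95611572265625) (14.839402198791504, 42.28272247314453) [0.61697216 0.27756959 0.006     ] [0.58540888 0.2534928  0.05634375] 0.0008186382630703321
```

View pics/w2.png

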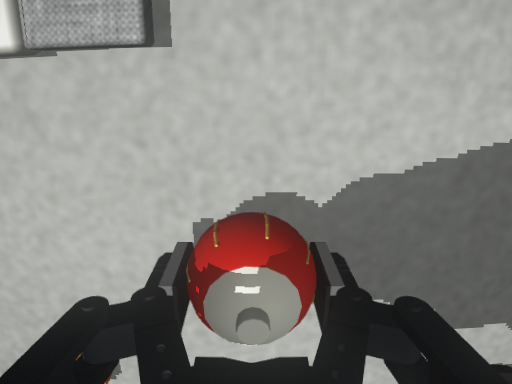

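The ball is held upright between the pads, centred at about (252,280). Lifting and carrying it to the white ring.

Call:
carry_out(
  rows=[
    {"dx":0,"dy":0,"dz":-0.1,"rx":0,"ry":0,"rz":0,"jaw":1},
    {"dx":0,"dy":0,"dz":-0.3,"rx":0,"ry":0,"rz":0,"jaw":1},
    {"dx":0,"dy":0,"dz":-0.4,"rx":0,"ry":0,"rz":0,"jaw":1},
    {"dx":0,"dy":0,"dz":-0.3,"rx":0,"ry":0,"rz":0,"jaw":1},
    {"dx":0,"dy":0,"dz":-0.1,"rx":0,"ry":0,"rz":0,"jaw":1},
  ],
)

```text
time_s: 4.25
tcp_pos: [0.4702, 0.1056, 0.133]
ee_rot: [0.0, 3.137, 0.002]
ft_force: [1.1, 0.7, -1.7]
opening: 0.635
finger_force: 32.0
```

Call:
carry_out(
  rows=[
    {"dx":0.03,"dy":0.07,"dz":0,"rx":0,"ry":0,"rz":0,"jaw":1},
    {"dx":0.06,"dy":0.14,"dz":0,"rx":0,"ry":0,"rz":0,"jaw":1},
    {"dx":0.09,"dy":0.2,"dz":0,"rx":0,"ry":0,"rz":0,"jaw":1},
    {"dx":0.1,"dy":0.23,"dz":0,"rx":0,"ry":0,"rz":0,"jaw":1},
    {"dx":0.09,"dy":0.21,"dz":0,"rx":0,"ry":0,"rz":0,"jaw":1},
  ],
)

```text
time_s: 4.75
tcp_pos: [0.4302, 0.1912, 0.1278]
ee_rot: [-0.0, -3.139, 0.001]
ft_force: [0.2, -0.1, -1.0]
opening: 0.641
finger_force: 32.0
```

Call:
carry_out(
  rows=[
    {"dx":0.1,"dy":0.23,"dz":0,"rx":0,"ry":0,"rz":0,"jaw":1},
    {"dx":0.09,"dy":0.21,"dz":0,"rx":0,"ry":0,"rz":0,"jaw":1},
    {"dx":0.09,"dy":0.2,"dz":0,"rx":0,"ry":0,"rz":0,"jaw":1},
    {"dx":0.06,"dy":0.14,"dz":0,"rx":0,"ry":0,"rz":0,"jaw":1},
    {"dx":0.03,"dy":0.07,"dz":0,"rx":0,"ry":0,"rz":0,"jaw":1},
  ],
)

```text
time_s: 5.25
tcp_pos: [0.3933, 0.2761, 0.1279]
ee_rot: [0.002, -3.14, 0.002]
ft_force: [-0.4, -0.7, -1.2]
opening: 0.635
finger_force: 32.0
```

Call:
carry_out(
  rows=[
    {"dx":0,"dy":0,"dz":0,"rx":0,"ry":0,"rz":0,"jaw":1},
    {"dx":0,"dy":0,"dz":0,"rx":0,"ry":0,"rz":0,"jaw":1},
    {"dx":0,"dy":0,"dz":0,"rx":0,"ry":0,"rz":0,"jaw":1},
    {"dx":0,"dy":0,"dz":0,"rx":0,"ry":0,"rz":0,"jaw":1},
    {"dx":0,"dy":0,"dz":0,"rx":0,"ry":0,"rz":0,"jaw":1},
  ],
)

```text
time_s: 5.75
tcp_pos: [0.395, 0.275, 0.1293]
ee_rot: [0.001, 3.142, 0.0]
ft_force: [0.4, -0.5, -0.9]
opening: 0.64
finger_force: 32.0
```

```bash
python3 - <<'E'
from h import *
st=ctrl.read_state(); im=ctrl.grab_frame("wrist"); cv2.imwrite("pics/w3.png",im[:,:,::-1]); print(st["tcp_pos"],st["ee_rot"],st["opening"],st["finger_force"],st["ft_force"])
c=pose("wrist",st); print(project(c,[.3955,.2753,.008]))
h=blob(im,"red",(252,290),90); p,r=cv2.minEnclosingCircle(h); print(p,r,plane(c,p,st["tcp_pos"][2]+.0185))
E
```

```text
[0.39499723 0.27497118 0.12933299] [1.10671218e-03 3.14150650e+00 4.99505051e-05] 0.6400490834146194 32.00975954532623 [ 0.41014919 -0.53302316 -0.89894858]
[249.55824695 180.27214022]
(251.06849670410156, 278.0821838378906) 65.299072265625 [0.39529052 0.27643873 0.14783299]
```

View pics/w3.png

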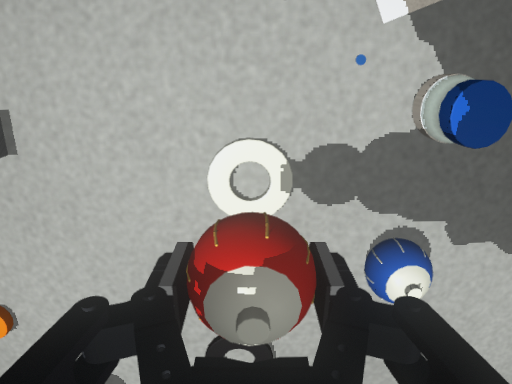

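Wrist view: the white ring's hole is at (250,180), where predicted, and the ball is held upright at (251,278). Lowering it.

Call:
carry_out(
  rows=[
    {"dx":0,"dy":0,"dz":0.2,"rx":0,"ry":0,"rz":0,"jaw":1},
    {"dx":0,"dy":0,"dz":0.35,"rx":0,"ry":0,"rz":0,"jaw":1},
    {"dx":0,"dy":0,"dz":0.3,"rx":0,"ry":0,"rz":0,"jaw":1},
    {"dx":0,"dy":0,"dz":0.15,"rx":0,"ry":0,"rz":0,"jaw":1},
    {"dx":0,"dy":0,"dz":0.05,"rx":0,"ry":0,"rz":0,"jaw":1},
  ],
)

```text
time_s: 6.3
tcp_pos: [0.3939, 0.2746, 0.0228]
ee_rot: [-0.0, -3.14, 0.002]
ft_force: [0.6, 0.8, -0.0]
opening: 0.636
finger_force: 32.0
```

Call:
carry_out(
  rows=[
    {"dx":0,"dy":0,"dz":0.05,"rx":0,"ry":0,"rz":0,"jaw":1},
    {"dx":0,"dy":0,"dz":0.04,"rx":0,"ry":0,"rz":0,"jaw":1},
    {"dx":0,"dy":0,"dz":0.025,"rx":0,"ry":0,"rz":0,"jaw":1},
    {"dx":0,"dy":0,"dz":0,"rx":0,"ry":0,"rz":0,"jaw":1},
    {"dx":0,"dy":0,"dz":0,"rx":0,"ry":0,"rz":0,"jaw":1},
  ],
)

```text
time_s: 6.8
tcp_pos: [0.3951, 0.2756, 0.0133]
ee_rot: [-0.0, 3.141, 0.001]
ft_force: [0.8, 0.3, 1.6]
opening: 0.638
finger_force: 32.2
```

Call:
carry_out(
  rows=[
    {"dx":0,"dy":0,"dz":0,"rx":0,"ry":0,"rz":0,"jaw":0.1},
    {"dx":0,"dy":0,"dz":0,"rx":0,"ry":0,"rz":0,"jaw":-0.3},
    {"dx":0,"dy":0,"dz":0,"rx":0,"ry":0,"rz":0,"jaw":-0.6},
    {"dx":0,"dy":0,"dz":0,"rx":0,"ry":0,"rz":0,"jaw":-1},
    {"dx":0,"dy":0,"dz":0,"rx":0,"ry":0,"rz":0,"jaw":-1},
  ],
)

```text
time_s: 7.3
tcp_pos: [0.3947, 0.2753, 0.0127]
ee_rot: [0.0, -3.141, 0.0]
ft_force: [-0.1, 0.7, -0.5]
opening: 1.002
finger_force: 0.0
```

Call:
carry_out(
  rows=[
    {"dx":0,"dy":0,"dz":0,"rx":0,"ry":0,"rz":0,"jaw":-1},
    {"dx":0,"dy":0,"dz":-0.1,"rx":0,"ry":0,"rz":0,"jaw":-1},
    {"dx":0,"dy":0,"dz":-0.3,"rx":0,"ry":0,"rz":0,"jaw":-1},
    {"dx":0,"dy":0,"dz":-0.4,"rx":0,"ry":0,"rz":0,"jaw":-1},
    {"dx":0,"dy":0,"dz":-0.4,"rx":0,"ry":0,"rz":0,"jaw":-1},
  ],
)

```text
time_s: 7.8
tcp_pos: [0.3944, 0.2751, 0.1348]
ee_rot: [0.0, -3.141, 0.0]
ft_force: [1.3, 1.0, -0.1]
opening: 1.006
finger_force: 0.0
```

Call:
carry_out(
  rows=[
    {"dx":0,"dy":0,"dz":-0.1,"rx":0,"ry":0,"rz":0,"jaw":-1},
    {"dx":0,"dy":0,"dz":0,"rx":0,"ry":0,"rz":0,"jaw":-1},
    {"dx":0,"dy":0,"dz":0,"rx":0,"ry":0,"rz":0,"jaw":-1},
    {"dx":0,"dy":0,"dz":0,"rx":0,"ry":0,"rz":0,"jaw":-1},
    {"dx":0,"dy":0,"dz":0,"rx":0,"ry":0,"rz":0,"jaw":-1},
  ],
)

```text
time_s: 8.3
tcp_pos: [0.3942, 0.2749, 0.1417]
ee_rot: [0.0, -3.14, 0.002]
ft_force: [-0.1, -0.1, -0.2]
opening: 1.007
finger_force: 0.0
```

```bash
cat > chk.py <<'E'
from h import *
import sys
nm=sys.argv[1]; X=eval(sys.argv[2])
st=ctrl.read_state(); im=ctrl.grab_frame("wrist"); cv2.imwrite(f"pics/{nm}.png",im[:,:,::-1])
c=pose("wrist",st); q=project(c,[*X,.03])
p,r=cv2.minEnclosingCircle(blob(im,"red",q,60)); print("tcp",st["tcp_pos"],st["ee_rot"],st["opening"],"pix",p,r,"ball",plane(c,p,.03).round(4))
s=ctrl.grab_frame("scene"); cs=pose("scene"); p2,r2=cv2.minEnclosingCircle(blob(s,"red",project(cs,[*X,.03]),14)); print("tri",tri([ray(c,p),ray(cs,p2)]),r2)
E
python3 chk.py w4 "(.3955,.2753)"
```

```text
tcp [0.39419203 0.27491845 0.14168936] [ 6.15981715e-05 -3.13992326e+00  1.86924177e-03] 1.0067855558123957 pix (249.69256591796875, 186.49444580078125) 34.14271545410156 ball [0.3967 0.2753 0.03  ]
tri (array([0.39611122, 0.27496061, 0.03176035]), np.float64(0.000302495158876327)) 8.771578788757324
```

View pics/w4.png

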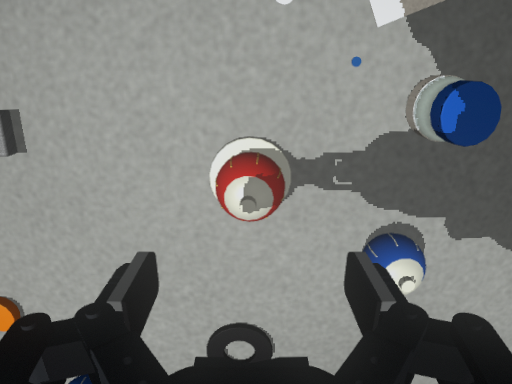

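The ball is seated upright in the white ring at (250,186), about 1 mm off axis. Next is red_black.

Call:
carry_out(
  rows=[
    {"dx":-0.22,"dy":-0.371,"dz":0,"rx":0,"ry":0,"rz":0,"jaw":-1},
    {"dx":-0.22,"dy":-0.371,"dz":0,"rx":0,"ry":0,"rz":0,"jaw":-1},
    {"dx":-0.22,"dy":-0.371,"dz":0,"rx":0,"ry":0,"rz":0,"jaw":-1},
    {"dx":-0.22,"dy":-0.371,"dz":0,"rx":0,"ry":0,"rz":0,"jaw":-1},
    {"dx":-0.22,"dy":-0.371,"dz":0,"rx":0,"ry":0,"rz":0,"jaw":-1},
  ],
)

```text
time_s: 8.9
tcp_pos: [0.5053, 0.0882, 0.1425]
ee_rot: [0.0, -3.141, 0.0]
ft_force: [1.2, 0.6, -0.1]
opening: 1.003
finger_force: 0.0
```

Call:
carry_out(
  rows=[
    {"dx":-0.22,"dy":-0.371,"dz":0,"rx":0,"ry":0,"rz":0,"jaw":-1},
    {"dx":-0.22,"dy":-0.371,"dz":0,"rx":0,"ry":0,"rz":0,"jaw":-1},
    {"dx":-0.22,"dy":-0.371,"dz":0,"rx":0,"ry":0,"rz":0,"jaw":-1},
    {"dx":-0.22,"dy":-0.371,"dz":0,"rx":0,"ry":0,"rz":0,"jaw":-1},
    {"dx":-0.22,"dy":-0.371,"dz":0,"rx":0,"ry":0,"rz":0,"jaw":-1},
  ],
)

```text
time_s: 9.4
tcp_pos: [0.6153, -0.0974, 0.1423]
ee_rot: [-0.0, -3.141, -0.0]
ft_force: [1.4, 1.4, -0.1]
opening: 0.999
finger_force: 0.0
```

Call:
carry_out(
  rows=[
    {"dx":0,"dy":0,"dz":0,"rx":0,"ry":0,"rz":0,"jaw":-1},
    {"dx":0,"dy":0,"dz":0,"rx":0,"ry":0,"rz":0,"jaw":-1},
    {"dx":0,"dy":0,"dz":0,"rx":0,"ry":0,"rz":0,"jaw":-1},
    {"dx":0,"dy":0,"dz":0,"rx":0,"ry":0,"rz":0,"jaw":-1},
    {"dx":0,"dy":0,"dz":0,"rx":0,"ry":0,"rz":0,"jaw":-1},
  ],
)

```text
time_s: 9.9
tcp_pos: [0.6146, -0.0948, 0.143]
ee_rot: [-0.002, 3.141, 0.0]
ft_force: [0.2, -0.3, -0.5]
opening: 1.001
finger_force: 0.0
```

```bash
python3 chk.py w5 "(.6144,-.0957)"
```

```text
tcp [ 0.61457986 -0.09479343  0.14302337] [-1.81486736e-03  3.14143995e+00  5.93244245e-05] 1.0012530880376311 pix (249.4029541015625, 181.59210205078125) 34.218379974365234 ball [ 0.6135 -0.0946  0.03  ]
tri (array([ 0.6138662 , -0.09529582,  0.03019837]), np.float64(0.000826936434501614)) 9.02738094329834
```

Call:
carry_out(
  rows=[
    {"dx":0.01,"dy":0,"dz":0.3,"rx":0,"ry":0,"rz":0,"jaw":-1},
    {"dx":0,"dy":0,"dz":0.4,"rx":0,"ry":0,"rz":0,"jaw":-1},
    {"dx":0,"dy":0,"dz":0.35,"rx":0,"ry":0,"rz":0,"jaw":-1},
    {"dx":0,"dy":0,"dz":0.18,"rx":0,"ry":0,"rz":0,"jaw":-1},
    {"dx":0,"dy":0,"dz":0.1,"rx":0,"ry":0,"rz":0,"jaw":-1},
  ],
)

```text
time_s: 10.5
tcp_pos: [0.6127, -0.0952, 0.0081]
ee_rot: [0.001, -3.139, -0.001]
ft_force: [0.1, 0.7, 0.1]
opening: 1.0
finger_force: 0.0
```

Call:
carry_out(
  rows=[
    {"dx":0,"dy":0,"dz":0,"rx":0,"ry":0,"rz":0,"jaw":-1},
    {"dx":0,"dy":0,"dz":0,"rx":0,"ry":0,"rz":0,"jaw":-1},
    {"dx":0,"dy":0,"dz":0,"rx":0,"ry":0,"rz":0,"jaw":-1},
    {"dx":0,"dy":0,"dz":0,"rx":0,"ry":0,"rz":0,"jaw":1},
    {"dx":0,"dy":0,"dz":0,"rx":0,"ry":0,"rz":0,"jaw":1},
  ],
)

```text
time_s: 11.0
tcp_pos: [0.6142, -0.0957, 0.0105]
ee_rot: [-0.0, 3.141, -0.0]
ft_force: [0.2, 0.5, -0.2]
opening: 0.691
finger_force: 0.0
```

Call:
carry_out(
  rows=[
    {"dx":0,"dy":0,"dz":0,"rx":0,"ry":0,"rz":0,"jaw":1},
    {"dx":0,"dy":0,"dz":0,"rx":0,"ry":0,"rz":0,"jaw":1},
    {"dx":0,"dy":0,"dz":0,"rx":0,"ry":0,"rz":0,"jaw":1},
    {"dx":0,"dy":0,"dz":0,"rx":0,"ry":0,"rz":0,"jaw":1},
    {"dx":0,"dy":0,"dz":0,"rx":0,"ry":0,"rz":0,"jaw":1},
  ],
)

```text
time_s: 11.5
tcp_pos: [0.6142, -0.0957, 0.0106]
ee_rot: [-0.0, 3.141, -0.0]
ft_force: [-2.3, 0.6, 7.9]
opening: 0.639
finger_force: 30.4
```

Call:
carry_out(
  rows=[
    {"dx":0,"dy":0,"dz":-0.1,"rx":0,"ry":0,"rz":0,"jaw":1},
    {"dx":0,"dy":0,"dz":-0.3,"rx":0,"ry":0,"rz":0,"jaw":1},
    {"dx":0,"dy":0,"dz":-0.4,"rx":0,"ry":0,"rz":0,"jaw":1},
    {"dx":0,"dy":0,"dz":-0.3,"rx":0,"ry":0,"rz":0,"jaw":1},
    {"dx":0,"dy":0,"dz":-0.1,"rx":0,"ry":0,"rz":0,"jaw":1},
  ],
)

```text
time_s: 12.0
tcp_pos: [0.6153, -0.0959, 0.134]
ee_rot: [-0.0, 3.137, -0.001]
ft_force: [0.2, -0.3, -0.1]
opening: 0.637
finger_force: 32.0
```

Call:
carry_out(
  rows=[
    {"dx":0.015,"dy":0.1,"dz":0,"rx":0,"ry":0,"rz":0,"jaw":1},
    {"dx":0.015,"dy":0.2,"dz":0,"rx":0,"ry":0,"rz":0,"jaw":1},
    {"dx":0.015,"dy":0.25,"dz":0,"rx":0,"ry":0,"rz":0,"jaw":1},
    {"dx":0.015,"dy":0.28,"dz":0,"rx":0,"ry":0,"rz":0,"jaw":1},
    {"dx":0.015,"dy":0.28,"dz":0,"rx":0,"ry":0,"rz":0,"jaw":1},
  ],
)

```text
time_s: 12.5
tcp_pos: [0.605, 0.0169, 0.128]
ee_rot: [-0.0, -3.139, -0.0]
ft_force: [-0.2, -0.0, -0.9]
opening: 0.634
finger_force: 32.0
```

Call:
carry_out(
  rows=[
    {"dx":0.015,"dy":0.28,"dz":0,"rx":0,"ry":0,"rz":0,"jaw":1},
    {"dx":0.015,"dy":0.28,"dz":0,"rx":0,"ry":0,"rz":0,"jaw":1},
    {"dx":0.015,"dy":0.28,"dz":0,"rx":0,"ry":0,"rz":0,"jaw":1},
    {"dx":0.015,"dy":0.28,"dz":0,"rx":0,"ry":0,"rz":0,"jaw":1},
    {"dx":0.015,"dy":0.28,"dz":0,"rx":0,"ry":0,"rz":0,"jaw":1},
  ],
)

```text
time_s: 13.0
tcp_pos: [0.5974, 0.1569, 0.128]
ee_rot: [0.001, -3.139, 0.001]
ft_force: [0.9, -0.2, -1.2]
opening: 0.639
finger_force: 32.0
```

Call:
carry_out(
  rows=[
    {"dx":0.015,"dy":0.28,"dz":0,"rx":0,"ry":0,"rz":0,"jaw":1},
    {"dx":0.015,"dy":0.28,"dz":0,"rx":0,"ry":0,"rz":0,"jaw":1},
    {"dx":0.015,"dy":0.25,"dz":0,"rx":0,"ry":0,"rz":0,"jaw":1},
    {"dx":0.01,"dy":0.18,"dz":0,"rx":0,"ry":0,"rz":0,"jaw":1},
    {"dx":0,"dy":0.08,"dz":0,"rx":0,"ry":0,"rz":0,"jaw":1},
  ],
)

```text
time_s: 13.5
tcp_pos: [0.5923, 0.2639, 0.1285]
ee_rot: [0.002, -3.14, 0.001]
ft_force: [-0.6, -0.5, -1.1]
opening: 0.634
finger_force: 32.0
```

Call:
carry_out(
  rows=[
    {"dx":0,"dy":0,"dz":0,"rx":0,"ry":0,"rz":0,"jaw":1},
    {"dx":0,"dy":0,"dz":0,"rx":0,"ry":0,"rz":0,"jaw":1},
    {"dx":0,"dy":0,"dz":0,"rx":0,"ry":0,"rz":0,"jaw":1},
    {"dx":0,"dy":0,"dz":0,"rx":0,"ry":0,"rz":0,"jaw":1},
    {"dx":0,"dy":0,"dz":0,"rx":0,"ry":0,"rz":0,"jaw":1},
  ],
)

```text
time_s: 14.0
tcp_pos: [0.5934, 0.2617, 0.1299]
ee_rot: [0.001, 3.142, -0.0]
ft_force: [-0.5, 0.2, -0.7]
opening: 0.641
finger_force: 32.0
```

```bash
cat > rg.py <<'E'
from h import *
import sys
nm,col=sys.argv[1:3]; X=eval(sys.argv[3])
st=ctrl.read_state(); im=ctrl.grab_frame("wrist"); cv2.imwrite(f"pics/{nm}.png",im[:,:,::-1])
c=pose("wrist",st); q=project(c,[*X,.008]); print("tcp",st["tcp_pos"],st["ee_rot"],st["opening"],st["finger_force"],st["ft_force"],"pred",q)
b,_=cv2.minEnclosingCircle(blob(im,"red",(251,279),90)); print("ball px (251,278 is centred)",b)
try:
    h=blob(im,col,q,52); p,r=centre(h); print("ring px",p,r,plane(c,p,.006).round(4))
except Exception as e: print("no ring",e)
E
python3 rg.py w6 black "(.5935,.2632)"
```

```text
tcp [0.59342461 0.26174213 0.12989578] [ 1.17318304e-03  3.14151796e+00 -8.72611892e-06] 0.6405164965587975 32.00138032436371 [-0.51152126  0.1959406  -0.73944359] pred [250.9236187  179.57612676]
ball px (251,278 is centred) (250.6749725341797, 278.5190124511719)
no ring 'NoneType' object has no attribute 'astype'
```

View pics/w6.png

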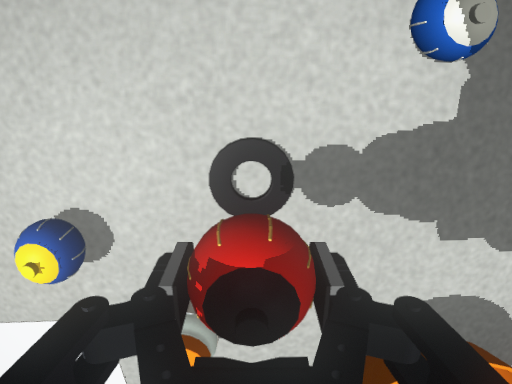

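Wrist view: the black ring's hole is at (251,179), as predicted. Lowering.

Call:
carry_out(
  rows=[
    {"dx":0,"dy":0.01,"dz":0.2,"rx":0,"ry":0,"rz":0,"jaw":1},
    {"dx":0,"dy":0,"dz":0.35,"rx":0,"ry":0,"rz":0,"jaw":1},
    {"dx":0,"dy":0,"dz":0.3,"rx":0,"ry":0,"rz":0,"jaw":1},
    {"dx":0,"dy":0,"dz":0.15,"rx":0,"ry":0,"rz":0,"jaw":1},
    {"dx":0,"dy":0,"dz":0.05,"rx":0,"ry":0,"rz":0,"jaw":1},
  ],
)

```text
time_s: 14.55
tcp_pos: [0.5922, 0.2627, 0.0229]
ee_rot: [-0.0, -3.139, 0.002]
ft_force: [0.0, -0.2, -0.8]
opening: 0.642
finger_force: 32.0
```

Call:
carry_out(
  rows=[
    {"dx":0,"dy":0,"dz":0.05,"rx":0,"ry":0,"rz":0,"jaw":1},
    {"dx":0,"dy":0,"dz":0.04,"rx":0,"ry":0,"rz":0,"jaw":1},
    {"dx":0,"dy":0,"dz":0.025,"rx":0,"ry":0,"rz":0,"jaw":1},
    {"dx":0,"dy":0,"dz":0,"rx":0,"ry":0,"rz":0,"jaw":1},
    {"dx":0,"dy":0,"dz":0,"rx":0,"ry":0,"rz":0,"jaw":1},
  ],
)

```text
time_s: 15.05
tcp_pos: [0.5935, 0.2635, 0.0138]
ee_rot: [-0.0, 3.141, 0.0]
ft_force: [-0.6, -0.7, -1.6]
opening: 0.639
finger_force: 32.0
```

Call:
carry_out(
  rows=[
    {"dx":0,"dy":0,"dz":0.01,"rx":0,"ry":0,"rz":0,"jaw":1},
    {"dx":0,"dy":0,"dz":0,"rx":0,"ry":0,"rz":0,"jaw":1},
    {"dx":0,"dy":0,"dz":0,"rx":0,"ry":0,"rz":0,"jaw":0.1},
    {"dx":0,"dy":0,"dz":0,"rx":0,"ry":0,"rz":0,"jaw":-0.3},
    {"dx":0,"dy":0,"dz":0,"rx":0,"ry":0,"rz":0,"jaw":-1},
  ],
)

```text
time_s: 15.55
tcp_pos: [0.5933, 0.2634, 0.0124]
ee_rot: [-0.0, 3.141, 0.0]
ft_force: [1.2, -0.0, -1.1]
opening: 0.805
finger_force: 0.0
```

Call:
carry_out(
  rows=[
    {"dx":0,"dy":0,"dz":0,"rx":0,"ry":0,"rz":0,"jaw":-1},
    {"dx":0,"dy":0,"dz":0,"rx":0,"ry":0,"rz":0,"jaw":-1},
    {"dx":0,"dy":0,"dz":0,"rx":0,"ry":0,"rz":0,"jaw":-1},
    {"dx":0,"dy":0,"dz":-0.1,"rx":0,"ry":0,"rz":0,"jaw":-1},
    {"dx":0,"dy":0,"dz":-0.3,"rx":0,"ry":0,"rz":0,"jaw":-1},
  ],
)

```text
time_s: 16.05
tcp_pos: [0.5916, 0.2626, 0.0507]
ee_rot: [0.0, -3.137, 0.003]
ft_force: [0.4, 0.2, 0.1]
opening: 1.001
finger_force: 0.0
```

Call:
carry_out(
  rows=[
    {"dx":0,"dy":0,"dz":-0.4,"rx":0,"ry":0,"rz":0,"jaw":-1},
    {"dx":0,"dy":0,"dz":-0.4,"rx":0,"ry":0,"rz":0,"jaw":-1},
    {"dx":0,"dy":0,"dz":-0.1,"rx":0,"ry":0,"rz":0,"jaw":-1},
    {"dx":0,"dy":0,"dz":0,"rx":0,"ry":0,"rz":0,"jaw":-1},
    {"dx":0,"dy":0,"dz":0,"rx":0,"ry":0,"rz":0,"jaw":-1},
  ],
)

```text
time_s: 16.55
tcp_pos: [0.5929, 0.2632, 0.1414]
ee_rot: [0.0, -3.141, 0.001]
ft_force: [-0.1, 0.0, -1.1]
opening: 1.0
finger_force: 0.0
```

```bash
python3 chk.py w7 "(.5935,.2632)"
```

```text
tcp [0.59290423 0.26316965 0.14143221] [ 7.60306385e-05 -3.14067028e+00  6.70940660e-04] 0.9995149283494752 pix (249.24085998535156, 185.87449645996094) 34.974510192871094 ball [0.5948 0.2632 0.03  ]
tri (array([0.59491118, 0.26291926, 0.02998245]), np.float64(0.00031262154433837354)) 10.249744415283203
```

red_black is seated: centre at z 0.030, within 2 mm of the ring axis. Next is red_green.

Call:
carry_out(
  rows=[
    {"dx":0.126,"dy":-0.366,"dz":0,"rx":0,"ry":0,"rz":0,"jaw":-1},
    {"dx":0.126,"dy":-0.366,"dz":0,"rx":0,"ry":0,"rz":0,"jaw":-1},
    {"dx":0.126,"dy":-0.366,"dz":0,"rx":0,"ry":0,"rz":0,"jaw":-1},
    {"dx":0.126,"dy":-0.366,"dz":0,"rx":0,"ry":0,"rz":0,"jaw":-1},
    {"dx":0.126,"dy":-0.366,"dz":0,"rx":0,"ry":0,"rz":0,"jaw":-1},
  ],
)

```text
time_s: 17.15
tcp_pos: [0.5288, 0.0789, 0.141]
ee_rot: [0.0, -3.14, 0.001]
ft_force: [0.7, -0.5, -0.2]
opening: 0.999
finger_force: 0.0
```

Call:
carry_out(
  rows=[
    {"dx":0.126,"dy":-0.366,"dz":0,"rx":0,"ry":0,"rz":0,"jaw":-1},
    {"dx":0.126,"dy":-0.366,"dz":0,"rx":0,"ry":0,"rz":0,"jaw":-1},
    {"dx":0.126,"dy":-0.366,"dz":0,"rx":0,"ry":0,"rz":0,"jaw":-1},
    {"dx":0.126,"dy":-0.366,"dz":0,"rx":0,"ry":0,"rz":0,"jaw":-1},
    {"dx":0.126,"dy":-0.366,"dz":0,"rx":0,"ry":0,"rz":0,"jaw":-1},
  ],
)

```text
time_s: 17.65
tcp_pos: [0.4658, -0.1038, 0.1412]
ee_rot: [0.0, -3.14, -0.001]
ft_force: [1.6, -0.3, -0.8]
opening: 1.0
finger_force: 0.0
```

Call:
carry_out(
  rows=[
    {"dx":0,"dy":0,"dz":0,"rx":0,"ry":0,"rz":0,"jaw":-1},
    {"dx":0,"dy":0,"dz":0,"rx":0,"ry":0,"rz":0,"jaw":-1},
    {"dx":0,"dy":0,"dz":0,"rx":0,"ry":0,"rz":0,"jaw":-1},
    {"dx":0,"dy":0,"dz":0,"rx":0,"ry":0,"rz":0,"jaw":-1},
    {"dx":0,"dy":0,"dz":0,"rx":0,"ry":0,"rz":0,"jaw":-1},
  ],
)

```text
time_s: 18.15
tcp_pos: [0.4675, -0.1019, 0.1421]
ee_rot: [0.002, -3.141, -0.0]
ft_force: [0.3, 0.4, -0.1]
opening: 1.002
finger_force: 0.0
```

```bash
python3 chk.py w8 "(.4672,-.1025)"
```

```text
tcp [ 0.46746534 -0.10189128  0.14210328] [ 2.16356675e-03 -3.14127631e+00 -1.33458740e-04] 1.0019847356451743 pix (248.819580078125, 183.38619995117188) 34.13549041748047 ball [ 0.4676 -0.1021  0.03  ]
tri (array([ 0.46792274, -0.10274884,  0.02990869]), np.float64(0.0006946553814935954)) 8.27221393585205
```

Call:
carry_out(
  rows=[
    {"dx":0,"dy":-0.005,"dz":0.3,"rx":0,"ry":0,"rz":0,"jaw":-1},
    {"dx":0,"dy":0,"dz":0.4,"rx":0,"ry":0,"rz":0,"jaw":-1},
    {"dx":0,"dy":0,"dz":0.35,"rx":0,"ry":0,"rz":0,"jaw":-1},
    {"dx":0,"dy":0,"dz":0.17,"rx":0,"ry":0,"rz":0,"jaw":-1},
    {"dx":0,"dy":0,"dz":0.1,"rx":0,"ry":0,"rz":0,"jaw":-1},
  ],
)

```text
time_s: 18.75
tcp_pos: [0.4664, -0.1027, 0.0088]
ee_rot: [0.001, -3.14, -0.001]
ft_force: [-0.1, -0.5, 0.7]
opening: 1.002
finger_force: 0.0
```

Call:
carry_out(
  rows=[
    {"dx":0,"dy":0,"dz":0,"rx":0,"ry":0,"rz":0,"jaw":-1},
    {"dx":0,"dy":0,"dz":0,"rx":0,"ry":0,"rz":0,"jaw":-1},
    {"dx":0,"dy":0,"dz":0,"rx":0,"ry":0,"rz":0,"jaw":-1},
    {"dx":0,"dy":0,"dz":0,"rx":0,"ry":0,"rz":0,"jaw":1},
    {"dx":0,"dy":0,"dz":0,"rx":0,"ry":0,"rz":0,"jaw":1},
  ],
)

```text
time_s: 19.25
tcp_pos: [0.4677, -0.1032, 0.0109]
ee_rot: [-0.0, 3.141, -0.0]
ft_force: [0.6, -0.2, 0.2]
opening: 0.691
finger_force: 0.0
```

Call:
carry_out(
  rows=[
    {"dx":0,"dy":0,"dz":0,"rx":0,"ry":0,"rz":0,"jaw":1},
    {"dx":0,"dy":0,"dz":0,"rx":0,"ry":0,"rz":0,"jaw":1},
    {"dx":0,"dy":0,"dz":0,"rx":0,"ry":0,"rz":0,"jaw":1},
    {"dx":0,"dy":0,"dz":0,"rx":0,"ry":0,"rz":0,"jaw":1},
    {"dx":0,"dy":0,"dz":0,"rx":0,"ry":0,"rz":0,"jaw":1},
  ],
)

```text
time_s: 19.75
tcp_pos: [0.4678, -0.1032, 0.011]
ee_rot: [-0.0, 3.14, -0.0]
ft_force: [-2.0, 1.5, 9.4]
opening: 0.64
finger_force: 29.8
```

Call:
carry_out(
  rows=[
    {"dx":0,"dy":0,"dz":-0.1,"rx":0,"ry":0,"rz":0,"jaw":1},
    {"dx":0,"dy":0,"dz":-0.3,"rx":0,"ry":0,"rz":0,"jaw":1},
    {"dx":0,"dy":0,"dz":-0.4,"rx":0,"ry":0,"rz":0,"jaw":1},
    {"dx":0,"dy":0,"dz":-0.3,"rx":0,"ry":0,"rz":0,"jaw":1},
    {"dx":0,"dy":0,"dz":-0.1,"rx":0,"ry":0,"rz":0,"jaw":1},
  ],
)

```text
time_s: 20.25
tcp_pos: [0.4687, -0.1035, 0.1339]
ee_rot: [-0.0, 3.137, -0.002]
ft_force: [0.3, -0.5, -1.1]
opening: 0.635
finger_force: 32.0
```

Call:
carry_out(
  rows=[
    {"dx":0.02,"dy":-0.06,"dz":0,"rx":0,"ry":0,"rz":0,"jaw":1},
    {"dx":0.05,"dy":-0.11,"dz":0,"rx":0,"ry":0,"rz":0,"jaw":1},
    {"dx":0.07,"dy":-0.16,"dz":0,"rx":0,"ry":0,"rz":0,"jaw":1},
    {"dx":0.07,"dy":-0.18,"dz":0,"rx":0,"ry":0,"rz":0,"jaw":1},
    {"dx":0.07,"dy":-0.18,"dz":0,"rx":0,"ry":0,"rz":0,"jaw":1},
  ],
)

```text
time_s: 20.75
tcp_pos: [0.4376, -0.1731, 0.1287]
ee_rot: [-0.0, -3.139, -0.001]
ft_force: [-0.2, -0.6, -1.1]
opening: 0.639
finger_force: 32.0
```

Call:
carry_out(
  rows=[
    {"dx":0.07,"dy":-0.18,"dz":0,"rx":0,"ry":0,"rz":0,"jaw":1},
    {"dx":0.07,"dy":-0.18,"dz":0,"rx":0,"ry":0,"rz":0,"jaw":1},
    {"dx":0.07,"dy":-0.16,"dz":0,"rx":0,"ry":0,"rz":0,"jaw":1},
    {"dx":0.05,"dy":-0.11,"dz":0,"rx":0,"ry":0,"rz":0,"jaw":1},
    {"dx":0.02,"dy":-0.06,"dz":0,"rx":0,"ry":0,"rz":0,"jaw":1},
  ],
)

```text
time_s: 21.25
tcp_pos: [0.41, -0.242, 0.1293]
ee_rot: [-0.002, -3.14, -0.001]
ft_force: [-0.4, 0.2, -0.4]
opening: 0.636
finger_force: 32.0
```

Call:
carry_out(
  rows=[
    {"dx":0,"dy":0,"dz":0,"rx":0,"ry":0,"rz":0,"jaw":1},
    {"dx":0,"dy":0,"dz":0,"rx":0,"ry":0,"rz":0,"jaw":1},
    {"dx":0,"dy":0,"dz":0,"rx":0,"ry":0,"rz":0,"jaw":1},
    {"dx":0,"dy":0,"dz":0,"rx":0,"ry":0,"rz":0,"jaw":1},
    {"dx":0,"dy":0,"dz":0,"rx":0,"ry":0,"rz":0,"jaw":1},
  ],
)

```text
time_s: 21.75
tcp_pos: [0.4115, -0.2409, 0.1303]
ee_rot: [-0.001, 3.142, -0.0]
ft_force: [-0.7, 0.1, 0.0]
opening: 0.638
finger_force: 32.0
```

```bash
python3 rg.py w9 green "(.4111,-.2403)"
```

```text
tcp [ 0.41146381 -0.24085314  0.13030752] [-1.02937298e-03  3.14155742e+00 -1.48316134e-05] 0.637660710156322 31.95926606655121 [-0.66265169  0.12124441  0.03248496] pred [249.83599821 178.92776692]
ball px (251,278 is centred) (250.95860290527344, 278.67645263671875)
ring px (249.06954956054688, 177.019287109375) (80.69358825683594, 84.03656005859375) [ 0.4101 -0.2409  0.006 ]
```

Call:
carry_out(
  rows=[
    {"dx":0.005,"dy":0,"dz":0.2,"rx":0,"ry":0,"rz":0,"jaw":1},
    {"dx":0,"dy":0,"dz":0.35,"rx":0,"ry":0,"rz":0,"jaw":1},
    {"dx":0,"dy":0,"dz":0.3,"rx":0,"ry":0,"rz":0,"jaw":1},
    {"dx":0,"dy":0,"dz":0.15,"rx":0,"ry":0,"rz":0,"jaw":1},
    {"dx":0,"dy":0,"dz":0.05,"rx":0,"ry":0,"rz":0,"jaw":1},
  ],
)

```text
time_s: 22.3
tcp_pos: [0.4099, -0.2405, 0.0238]
ee_rot: [0.0, -3.139, -0.002]
ft_force: [0.2, 0.0, -1.2]
opening: 0.637
finger_force: 32.0
```

Call:
carry_out(
  rows=[
    {"dx":0,"dy":0,"dz":0.05,"rx":0,"ry":0,"rz":0,"jaw":1},
    {"dx":0,"dy":0,"dz":0.04,"rx":0,"ry":0,"rz":0,"jaw":1},
    {"dx":0,"dy":0,"dz":0.025,"rx":0,"ry":0,"rz":0,"jaw":1},
    {"dx":0,"dy":0,"dz":0,"rx":0,"ry":0,"rz":0,"jaw":1},
    {"dx":0,"dy":0,"dz":0,"rx":0,"ry":0,"rz":0,"jaw":1},
  ],
)

```text
time_s: 22.8
tcp_pos: [0.411, -0.2413, 0.0142]
ee_rot: [-0.0, 3.141, -0.0]
ft_force: [-0.5, 1.3, -0.3]
opening: 0.64
finger_force: 32.0
```

Call:
carry_out(
  rows=[
    {"dx":0,"dy":0,"dz":0.012,"rx":0,"ry":0,"rz":0,"jaw":1},
    {"dx":0,"dy":0,"dz":0,"rx":0,"ry":0,"rz":0,"jaw":1},
    {"dx":0,"dy":0,"dz":0,"rx":0,"ry":0,"rz":0,"jaw":0.1},
    {"dx":0,"dy":0,"dz":0,"rx":0,"ry":0,"rz":0,"jaw":-0.3},
    {"dx":0,"dy":0,"dz":0,"rx":0,"ry":0,"rz":0,"jaw":-1},
  ],
)

```text
time_s: 23.3
tcp_pos: [0.4107, -0.2411, 0.0125]
ee_rot: [0.0, -3.141, -0.0]
ft_force: [-0.3, -0.2, -0.3]
opening: 0.799
finger_force: 0.0
```

Call:
carry_out(
  rows=[
    {"dx":0,"dy":0,"dz":0,"rx":0,"ry":0,"rz":0,"jaw":-1},
    {"dx":0,"dy":0,"dz":0,"rx":0,"ry":0,"rz":0,"jaw":-1},
    {"dx":0,"dy":0,"dz":0,"rx":0,"ry":0,"rz":0,"jaw":-1},
    {"dx":0,"dy":0,"dz":-0.1,"rx":0,"ry":0,"rz":0,"jaw":-1},
    {"dx":0,"dy":0,"dz":-0.3,"rx":0,"ry":0,"rz":0,"jaw":-1},
  ],
)

```text
time_s: 23.8
tcp_pos: [0.4093, -0.2403, 0.0517]
ee_rot: [0.0, -3.138, -0.003]
ft_force: [0.0, 0.4, 0.7]
opening: 0.997
finger_force: 0.0
```

Call:
carry_out(
  rows=[
    {"dx":0,"dy":0,"dz":-0.4,"rx":0,"ry":0,"rz":0,"jaw":-1},
    {"dx":0,"dy":0,"dz":-0.4,"rx":0,"ry":0,"rz":0,"jaw":-1},
    {"dx":0,"dy":0,"dz":-0.1,"rx":0,"ry":0,"rz":0,"jaw":-1},
    {"dx":0,"dy":0,"dz":0,"rx":0,"ry":0,"rz":0,"jaw":-1},
    {"dx":0,"dy":0,"dz":0,"rx":0,"ry":0,"rz":0,"jaw":-1},
  ],
)

```text
time_s: 24.3
tcp_pos: [0.4105, -0.241, 0.1419]
ee_rot: [0.0, -3.141, -0.001]
ft_force: [0.7, 0.2, -0.4]
opening: 1.002
finger_force: 0.0
```

```bash
python3 chk.py w10 "(.4106,-.2405)"
```

```text
tcp [ 0.41045661 -0.24095559  0.14194037] [ 1.19293810e-04 -3.14098564e+00 -5.78753081e-04] 1.002169078376819 pix (249.03378295898438, 184.9376220703125) 34.19379425048828 ball [ 0.4118 -0.241   0.03  ]
tri (array([ 0.41152289, -0.24149953,  0.03173644]), np.float64(0.0006012808812451873)) 7.693190574645996
```

Call:
carry_out(
  rows=[
    {"dx":-0.142,"dy":-0.316,"dz":0,"rx":0,"ry":0,"rz":0,"jaw":-1},
    {"dx":-0.142,"dy":-0.316,"dz":0,"rx":0,"ry":0,"rz":0,"jaw":-1},
    {"dx":-0.142,"dy":-0.316,"dz":0,"rx":0,"ry":0,"rz":0,"jaw":-1},
    {"dx":-0.142,"dy":-0.316,"dz":0,"rx":0,"ry":0,"rz":0,"jaw":-1},
    {"dx":-0.142,"dy":-0.316,"dz":0,"rx":0,"ry":0,"rz":0,"jaw":-1},
  ],
)

```text
time_s: 24.9
tcp_pos: [0.4817, -0.4, 0.141]
ee_rot: [0.0, -3.14, -0.002]
ft_force: [0.7, 0.1, -0.1]
opening: 0.999
finger_force: 0.0
```

Call:
carry_out(
  rows=[
    {"dx":0,"dy":0,"dz":0,"rx":0,"ry":0,"rz":0,"jaw":-1},
    {"dx":0,"dy":0,"dz":0,"rx":0,"ry":0,"rz":0,"jaw":-1},
    {"dx":0,"dy":0,"dz":0,"rx":0,"ry":0,"rz":0,"jaw":-1},
    {"dx":0,"dy":0,"dz":0,"rx":0,"ry":0,"rz":0,"jaw":-1},
    {"dx":0,"dy":0,"dz":0,"rx":0,"ry":0,"rz":0,"jaw":-1},
  ],
)

```text
time_s: 25.4
tcp_pos: [0.4817, -0.3985, 0.1429]
ee_rot: [-0.001, 3.141, -0.0]
ft_force: [0.4, 0.1, 0.4]
opening: 1.001
finger_force: 0.0
```

```bash
python3 chk.py w11 "(.4816,-.3988)"
```

```text
tcp [ 0.48171073 -0.3985363   0.14286461] [-9.61982957e-04  3.14148052e+00 -9.52118717e-05] 1.0009451567580105 pix (249.45318603515625, 182.2203826904297) 34.118743896484375 ball [ 0.4811 -0.3983  0.03  ]
tri (array([ 0.48160941, -0.39877643,  0.02969428]), np.float64(0.0006116309765747566)) 7.684789180755615
```

Call:
carry_out(
  rows=[
    {"dx":0,"dy":0,"dz":0.3,"rx":0,"ry":0,"rz":0,"jaw":-1},
    {"dx":0,"dy":0,"dz":0.4,"rx":0,"ry":0,"rz":0,"jaw":-1},
    {"dx":0,"dy":0,"dz":0.35,"rx":0,"ry":0,"rz":0,"jaw":-1},
    {"dx":0,"dy":0,"dz":0.17,"rx":0,"ry":0,"rz":0,"jaw":-1},
    {"dx":0,"dy":0,"dz":0.1,"rx":0,"ry":0,"rz":0,"jaw":-1},
  ],
)

```text
time_s: 26.0
tcp_pos: [0.4811, -0.3984, 0.009]
ee_rot: [0.0, -3.14, -0.002]
ft_force: [-0.3, -0.1, -0.1]
opening: 0.998
finger_force: 0.0
```

Call:
carry_out(
  rows=[
    {"dx":0,"dy":0,"dz":0,"rx":0,"ry":0,"rz":0,"jaw":-1},
    {"dx":0,"dy":0,"dz":0,"rx":0,"ry":0,"rz":0,"jaw":-1},
    {"dx":0,"dy":0,"dz":0,"rx":0,"ry":0,"rz":0,"jaw":-1},
    {"dx":0,"dy":0,"dz":0,"rx":0,"ry":0,"rz":0,"jaw":1},
    {"dx":0,"dy":0,"dz":0,"rx":0,"ry":0,"rz":0,"jaw":1},
  ],
)

```text
time_s: 26.5
tcp_pos: [0.4821, -0.3994, 0.0113]
ee_rot: [-0.0, 3.141, -0.001]
ft_force: [-0.2, 0.3, 0.8]
opening: 0.691
finger_force: 0.0
```

Call:
carry_out(
  rows=[
    {"dx":0,"dy":0,"dz":0,"rx":0,"ry":0,"rz":0,"jaw":1},
    {"dx":0,"dy":0,"dz":0,"rx":0,"ry":0,"rz":0,"jaw":1},
    {"dx":0,"dy":0,"dz":0,"rx":0,"ry":0,"rz":0,"jaw":1},
    {"dx":0,"dy":0,"dz":0,"rx":0,"ry":0,"rz":0,"jaw":1},
    {"dx":0,"dy":0,"dz":0,"rx":0,"ry":0,"rz":0,"jaw":1},
  ],
)

```text
time_s: 27.0
tcp_pos: [0.4821, -0.3993, 0.0114]
ee_rot: [-0.0, 3.141, -0.001]
ft_force: [-0.3, 2.0, 7.5]
opening: 0.638
finger_force: 30.2
```

Call:
carry_out(
  rows=[
    {"dx":0,"dy":0,"dz":-0.1,"rx":0,"ry":0,"rz":0,"jaw":1},
    {"dx":0,"dy":0,"dz":-0.3,"rx":0,"ry":0,"rz":0,"jaw":1},
    {"dx":0,"dy":0,"dz":-0.4,"rx":0,"ry":0,"rz":0,"jaw":1},
    {"dx":0,"dy":0,"dz":-0.3,"rx":0,"ry":0,"rz":0,"jaw":1},
    {"dx":0,"dy":0,"dz":-0.1,"rx":0,"ry":0,"rz":0,"jaw":1},
  ],
)

```text
time_s: 27.5
tcp_pos: [0.4829, -0.4002, 0.1348]
ee_rot: [0.0, 3.138, -0.005]
ft_force: [1.2, -0.7, -0.3]
opening: 0.636
finger_force: 31.9
```

Call:
carry_out(
  rows=[
    {"dx":-0.05,"dy":0.06,"dz":0,"rx":0,"ry":0,"rz":0,"jaw":1},
    {"dx":-0.09,"dy":0.12,"dz":0,"rx":0,"ry":0,"rz":0,"jaw":1},
    {"dx":-0.14,"dy":0.18,"dz":0,"rx":0,"ry":0,"rz":0,"jaw":1},
    {"dx":-0.15,"dy":0.2,"dz":0,"rx":0,"ry":0,"rz":0,"jaw":1},
    {"dx":-0.155,"dy":0.195,"dz":0,"rx":0,"ry":0,"rz":0,"jaw":1},
  ],
)

```text
time_s: 28.0
tcp_pos: [0.5405, -0.3213, 0.1287]
ee_rot: [0.001, -3.139, -0.003]
ft_force: [1.3, 0.1, -0.8]
opening: 0.638
finger_force: 31.9
```

Call:
carry_out(
  rows=[
    {"dx":-0.155,"dy":0.195,"dz":0,"rx":0,"ry":0,"rz":0,"jaw":1},
    {"dx":-0.15,"dy":0.2,"dz":0,"rx":0,"ry":0,"rz":0,"jaw":1},
    {"dx":-0.14,"dy":0.18,"dz":0,"rx":0,"ry":0,"rz":0,"jaw":1},
    {"dx":-0.09,"dy":0.12,"dz":0,"rx":0,"ry":0,"rz":0,"jaw":1},
    {"dx":-0.05,"dy":0.06,"dz":0,"rx":0,"ry":0,"rz":0,"jaw":1},
  ],
)

```text
time_s: 28.5
tcp_pos: [0.5992, -0.2462, 0.1293]
ee_rot: [0.003, -3.14, -0.001]
ft_force: [-0.0, -0.2, 0.2]
opening: 0.639
finger_force: 31.9
```

Call:
carry_out(
  rows=[
    {"dx":0,"dy":0,"dz":0,"rx":0,"ry":0,"rz":0,"jaw":1},
    {"dx":0,"dy":0,"dz":0,"rx":0,"ry":0,"rz":0,"jaw":1},
    {"dx":0,"dy":0,"dz":0,"rx":0,"ry":0,"rz":0,"jaw":1},
    {"dx":0,"dy":0,"dz":0,"rx":0,"ry":0,"rz":0,"jaw":1},
    {"dx":0,"dy":0,"dz":0,"rx":0,"ry":0,"rz":0,"jaw":1},
  ],
)

```text
time_s: 29.0
tcp_pos: [0.5985, -0.2486, 0.1307]
ee_rot: [0.001, 3.141, -0.0]
ft_force: [-0.3, -0.1, 0.6]
opening: 0.642
finger_force: 31.9
```

```bash
python3 rg.py w12 yellow "(.5988,-.2480)"
```

```text
tcp [ 0.59853678 -0.24864788  0.13071252] [ 1.08768572e-03  3.14148373e+00 -1.32599369e-04] 0.6421931156514334 31.941620707511902 [-0.3296852  -0.08474818  0.56703929] pred [249.96324379 179.48885589]
ball px (251,278 is centred) (250.9451904296875, 276.7400207519531)
ring px (249.78662109375, 178.018798828125) (81.99047088623047, 84.0892105102539) [ 0.5981 -0.2482  0.006 ]
```

Aligned within about 0.5 mm. Seating should happen near TCP z 0.013.

Call:
carry_out(
  rows=[
    {"dx":0,"dy":0.005,"dz":0.2,"rx":0,"ry":0,"rz":0,"jaw":1},
    {"dx":0,"dy":0,"dz":0.35,"rx":0,"ry":0,"rz":0,"jaw":1},
    {"dx":0,"dy":0,"dz":0.3,"rx":0,"ry":0,"rz":0,"jaw":1},
    {"dx":0,"dy":0,"dz":0.15,"rx":0,"ry":0,"rz":0,"jaw":1},
    {"dx":0,"dy":0,"dz":0.05,"rx":0,"ry":0,"rz":0,"jaw":1},
  ],
)

```text
time_s: 29.55
tcp_pos: [0.5976, -0.2473, 0.0237]
ee_rot: [-0.0, -3.139, -0.002]
ft_force: [0.4, -0.2, -0.4]
opening: 0.637
finger_force: 31.9
```

Call:
carry_out(
  rows=[
    {"dx":0,"dy":0,"dz":0.05,"rx":0,"ry":0,"rz":0,"jaw":1},
    {"dx":0,"dy":0,"dz":0.04,"rx":0,"ry":0,"rz":0,"jaw":1},
    {"dx":0,"dy":0,"dz":0.025,"rx":0,"ry":0,"rz":0,"jaw":1},
    {"dx":0,"dy":0,"dz":0,"rx":0,"ry":0,"rz":0,"jaw":1},
    {"dx":0,"dy":0,"dz":0,"rx":0,"ry":0,"rz":0,"jaw":1},
  ],
)

```text
time_s: 30.05
tcp_pos: [0.599, -0.2478, 0.0146]
ee_rot: [-0.0, 3.141, -0.0]
ft_force: [0.5, -0.0, -0.7]
opening: 0.637
finger_force: 32.0
```

Call:
carry_out(
  rows=[
    {"dx":0,"dy":0,"dz":0.012,"rx":0,"ry":0,"rz":0,"jaw":1},
    {"dx":0,"dy":0,"dz":0,"rx":0,"ry":0,"rz":0,"jaw":1},
    {"dx":0,"dy":0,"dz":0,"rx":0,"ry":0,"rz":0,"jaw":0.1},
    {"dx":0,"dy":0,"dz":0,"rx":0,"ry":0,"rz":0,"jaw":-0.3},
    {"dx":0,"dy":0,"dz":0,"rx":0,"ry":0,"rz":0,"jaw":-1},
  ],
)

```text
time_s: 30.55
tcp_pos: [0.5989, -0.2477, 0.0131]
ee_rot: [-0.0, 3.141, -0.0]
ft_force: [0.4, 0.4, -0.0]
opening: 0.803
finger_force: 0.0
```

Call:
carry_out(
  rows=[
    {"dx":0,"dy":0,"dz":0,"rx":0,"ry":0,"rz":0,"jaw":-1},
    {"dx":0,"dy":0,"dz":0,"rx":0,"ry":0,"rz":0,"jaw":-1},
    {"dx":0,"dy":0,"dz":0,"rx":0,"ry":0,"rz":0,"jaw":-1},
    {"dx":0,"dy":0,"dz":-0.1,"rx":0,"ry":0,"rz":0,"jaw":-1},
    {"dx":0,"dy":0,"dz":-0.3,"rx":0,"ry":0,"rz":0,"jaw":-1},
  ],
)

```text
time_s: 31.05
tcp_pos: [0.5971, -0.247, 0.0514]
ee_rot: [0.0, -3.137, -0.003]
ft_force: [-0.6, 0.5, 0.6]
opening: 1.002
finger_force: 0.0
```

Call:
carry_out(
  rows=[
    {"dx":0,"dy":0,"dz":-0.4,"rx":0,"ry":0,"rz":0,"jaw":-1},
    {"dx":0,"dy":0,"dz":-0.4,"rx":0,"ry":0,"rz":0,"jaw":-1},
    {"dx":0,"dy":0,"dz":-0.1,"rx":0,"ry":0,"rz":0,"jaw":-1},
    {"dx":0,"dy":0,"dz":0,"rx":0,"ry":0,"rz":0,"jaw":-1},
    {"dx":0,"dy":0,"dz":0,"rx":0,"ry":0,"rz":0,"jaw":-1},
  ],
)

```text
time_s: 31.55
tcp_pos: [0.5984, -0.2475, 0.142]
ee_rot: [0.0, -3.141, -0.001]
ft_force: [-0.2, 1.0, -0.0]
opening: 0.998
finger_force: 0.0
```

```bash
python3 chk.py w13 "(.5985,-.2480)"; python3 -c "
from h import *
cv2.imwrite('pics/scene1.png',ctrl.grab_frame('scene')[:,:,::-1])"
```

```text
tcp [ 0.5983968  -0.24747135  0.14199585] [ 6.22381222e-05 -3.14058303e+00 -6.97663282e-04] 0.9976220604217381 pix (247.9921875, 184.87451171875) 34.059532165527344 ball [ 0.5997 -0.2483  0.03  ]
tri (array([ 0.59906572, -0.24846399,  0.03209564]), np.float64(0.00018521533453445997)) 8.654390335083008
```

View pics/scene1.png

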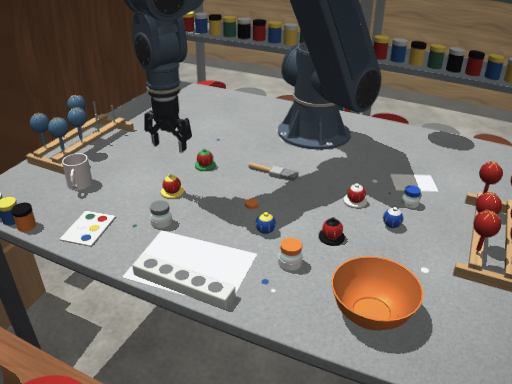

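All four red balls sit upright in their rings: yellow (172,185), green (205,159), white (356,194), black (333,230). The blue ones at (265,223) and (393,217) have not moved, and the gripper is clear.

```bash
python3 -c "
from workcell import ctrl
print(ctrl.finish_job())"
```

```text
the job is handed in; nothing more can be done
None
```

All four red baubles are seated crown up in their matching rings, both blue ones are where they started, and the job was handed in at about 32 s; no verdict came back.

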